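# Reset the tripped breaker of the bench power box

## Robot

A 7-joint arm with a two-finger parallel gripper is mounted at the origin on a cart in front of the work surface, level with it; the furniture and walls round the work are solid. World frame = base frame: x ahead of the robot, y to its left, z up, the work surface at z = 0. Lengths are in mm, angles in degrees, forces in N, time in s.
With the tool pointing down it reaches from about 425 to 1025 mm from the base axis. Payload 9.4 kg.
Tool frame: the origin (TCP) lies at the very end of the fingers, on their centre line; the grasp point (between the pads) lies 19 mm behind it; z points along the fingers, y is the line along which they close (so a half turn about z gives the same grasp; the last joint's range is limited). The gripper opens to 85 mm and grips with 20 to 120 N. Pads are 22 mm wide; open, the fingers measure 114 mm over their backs; the gripper's body (76 mm by 85 mm) begins 54 mm behind the grasp point. The pads swing forward as they close: fully open they stand 13 mm farther back than shut.
Start: joints at [59.548, 34.337, -0.143, 91.639, 0.103, 54.024, -4.572], TCP at [318.471, -651.307, 231.275] pointing down, gripper open.
Joint ranges: [-147.43, 147.43], [-19.82, 112.94], [-74.19, 73.91], [6.32, 146.72], [-59.91, 239.91], [6.04, 106.73], [-150.56, 150.56]. Speed limits (degrees/s): [127.2, 127.2, 172.46, 172.46, 180, 180, 180].

## Interface

Orientations are given as [roll, pitch, yaw] about the fixed x, y, z axes, in that order (R = Rz(yaw) Ry(pitch) Rx(roll)).
In Python, from rig import * gives the robot as it stands.
- The arm moves only by the tool arm_command, never from a script. Its argument "series" is a list of rows, each an object of numbers: "dx", "dy", "dz": the shift along the tool's x, y, z in m; "wx", "wy", "wz": the turn, a rotation vector about the tool's x, y, z in rad; "fingers": the closure, from -1 (fully open) to 1 (shut). A call has 1 to 5 rows; each row shifts and turns the commanded pose from where the row before left it, along the tool's axes as they then stand; what a row does not reach is not made up. A row lasts 1/8 s, in which the tool goes at most 62.5 mm and 10.7 degrees, less where a joint would pass 70% of its speed; a pose out of reach is approached as far as the arm can. A call is refused whole if a number of a shift passes 0.0625 or a number of a turn 0.188, either way. A call with a gripper value outside its range is refused whole. The fingers move at their own pace and stop on an object; "squeeze" is the grip in N (left out, the last holds). Time passes only in rows, so rows that do not move let the fingers close. It gives the time, the measured TCP pose, the force, the opening and the grip force at its end, in the units of the state.
- state(): the state, without advancing time (a new reading comes with each control period).
- get_image(name): name is "scene" or "top" or "wrist"; returns a dict with "img" (480x640x3 uint8, blue, green, red), "fov_y" (degrees; the focal length in pixels is half the picture's height over the tangent of half this angle, whatever the lens; pixels are square), "cx", "cy" (the principal point, pixels), "rvec" (rotation vector, rad) and "tvec" (3), from world to camera coordinates, as OpenCV has them; the wrist camera has in their place "T_tool_cam" (4x4, takes a point from camera to tool coordinates, whose origin is the TCP and whose axes are the flange's). Camera axes: x right, y down, z forward; pixel columns grow to the right and rows downward; lengths in mm; the calibration is good to about 2 mm. A picture is of the moment at which its call begins: read the wrist's pose just before it. There is no depth.
- finish_job(): hands the job in; it is judged then, once.
The state is a dict: "time_s": time; "q": joint angles; "qd": joint speeds; "joint_efforts": joint torques, N m; "tool_pos": TCP position; "eef_rot": TCP orientation; "contact_force": force on the tool from outside, world axes, zero at the start; "ft_torque": the same for the moment, N m; "finger_gap": finger opening in mm; "grasp_force": force on a finger pad.
Only numpy, scipy, OpenCV 4.12 (cv2) and the standard library are available. Lean on these libraries where they do the work, as an engineer would, in place of code of your own. Each camera call takes 0.05 s, during which the arm holds its last target. There are 200 camera calls.

## Task

One of the three breakers of the bench power box has tripped: in its well the button has popped up above its two neighbours. With the fingertips, push the isolator handle all the way round to off, reach into that well and press the button fully home so that it stays level with its neighbours, then push the isolator handle all the way back to on. Only push: do not grip the handle, do not touch the other two buttons, and do not touch the tripped button unless the isolator is fully off; leave the tools and loose parts lying where they are.

Things in the scene. Friction and masses are not known exactly. Their poses are not given: they have to be found in the camera images.
- power_box: portable 12 V power box, green base and grey lid, 180 x 330 mm and 90 mm high, black corner pieces; it stands firm on the bench and does not shift. Origin: centre of its underside; x points from its front (the side with three round outlets, towards the robot) to its back, y along its length to its left end, z up. The lid's surface is 90 mm above the origin
- isolator (a joint): turn of the isolator handle about its vertical pivot, rad: 0 = fully on (handle points to the box's front, its -x), 1.571 = fully off (handle points to the box's right end, its -y); both are hard stops. It turns counter-clockwise, seen from above, to off. It is stiff (about 3 N at the grip point) and stays where it is left
- pivot (a point): top of the isolator's hub, on the pivot axis, near the right end of the lid (20 mm behind the box's centre, 85 mm to the right); hub 30 mm across, its top 30 mm above the lid
- grip_point (a point): point on the centre line of the isolator's black bar handle, 55 mm from the pivot axis, at mid height (21 mm above the lid); the bar is 17 mm wide and 18 mm high (12 to 30 mm above the lid) and ends 75 mm from the pivot axis. It is free on both sides
- breaker_tripped_mouth (a point): centre of the mouth of the tripped breaker's round well, level with its bezel's rim, 3 mm above the lid. The well is 46 mm wide and 36 mm deep from the rim; the bezel is 57 mm wide. The three wells are alike, in a row along the box 62 mm apart and 20 mm behind the box's centre line, the nearest one 89 mm from the isolator's pivot; the tripped one may be any of the three
- reset_button (a joint): how far the tripped button has been pressed, m: 0 = tripped (popped up), 0.012 = fully home (stop). About 5 N moves it; it has no return spring and stays where it is pushed
- reset_button_top (a point): centre of the top of the tripped breaker's grey button, 24 mm in diameter, in the middle of its well; 9 mm below the rim when tripped, 21 mm below the rim when home
- home_button_a: button of a breaker that has not tripped, 24 mm in diameter; origin at the centre of its top, 21 mm below its well's rim
- home_button_b: button of the other breaker that has not tripped, as home_button_a
- tape_roll: small black roll of tape, 55 mm across and 19 mm high, lying on the left front part of the box's lid; origin at the centre of its underside
- pliers: red-handled pliers, 171 mm long, lying on the bench in front of the box
- driver_red: red-handled screwdriver, 205 mm long, lying on the bench in front of the box
- nut_big: large steel hexagon nut, 33 mm, lying on the bench behind the box
- bearing: ball bearing, 47 mm across, lying on the bench behind the box

How it is judged:
By the outcome, as a careful person would: the job done as asked, in the order asked, and still so for the second after the job is handed in, with the robot touching nothing.
It also fails if it takes over 56 s, if anything falls off the work surface, if the arm or the gripper's body presses on something with over 40 N, if the wrist force passes 120 N, or if a joint passes its speed limit or range.

## Working session

There is one attempt and no reset: what is moved stays moved. The work goes in short steps, Python scripts to look and compute and a tool call to move; the robot and the scene stay as the last step left them, time stands still between calls to the robot, and variables do not carry over. Pictures are saved under pics/ and viewed, at most 10 in all, crops included, and the job is handed in when it is done.

Besides the shell and the picture viewer there is one more tool, called after "Emit:" as name(argument=value, ...) on one line, values as JSON. arm_command: Moves the arm, as the interface text tells. Its arguments: {"type":"object","properties":{"series":{"type":"array","items":{"type":"object","properties":{"dx":{"type":"number"},"dy":{"type":"number"},"dz":{"type":"number"},"wx":{"type":"number"},"wy":{"type":"number"},"wz":{"type":"number"},"fingers":{"type":"number"}}}},"squeeze":{"type":"number"}},"required":["series"]}

```bash
mkdir -p pics
cat > h.py <<'E'
from rig import *
import numpy as np, cv2
def cam(d):
    f=240/np.tan(np.radians(d["fov_y"]/2))
    return np.array([[f,0,d["cx"]],[0,f,d["cy"]],[0,0,1.]])
E
python3 - <<'E'
from h import *
import pickle
s=state();print(s)
for n in("scene","top"):
    d=get_image(n);cv2.imwrite(f"pics/{n}0.png",d["img"]);pickle.dump(d,open(n+".pkl","wb"))
    print(n,{k:v for k,v in d.items() if k!="img"})
E
```

```text
{'time_s': 0.0, 'q': array([59.54654128, 34.38631589, -0.14452648, 91.68000158,  0.10426052,
       54.02299076, -4.57218982]), 'qd': array([ 0.01568292, -0.04989083, -0.11049226,  0.00050215,  0.03695943,
       -0.09173532,  0.01117185]), 'joint_efforts': array([-1.68683073e-03, -7.76448298e+01,  1.56450748e+00, -2.58011073e+01,
        1.23790582e-02,  8.96254904e-03, -5.52937740e-05]), 'tool_pos': array([ 318.25641448, -650.90147037,  230.40036363]), 'eef_rot': array([-1.79911314e+02,  9.75413843e-03,  2.60619250e+01]), 'contact_force': array([-0.23725494, -0.59643853, -0.32438005]), 'ft_torque': array([0.06190904, 0.05170924, 0.02696442]), 'grasp_force': 0.0, 'finger_gap': 85.02814000474058}
scene {'fov_y': 49.25977168896168, 'cx': 320.6808828668003, 'cy': 243.0180314834139, 'rvec': array([ 0.57341562, -2.58120511,  1.26275063]), 'tvec': array([497.49277303, 193.30334086, 799.65810744])}
top {'fov_y': 48.03949757727334, 'cx': 313.12205102319143, 'cy': 232.67589291096016, 'rvec': array([ 2.19725881, -2.17108844,  0.11106571]), 'tvec': array([  6.03278818, 555.77248216, 909.57426268])}
```

View pics/scene0.png

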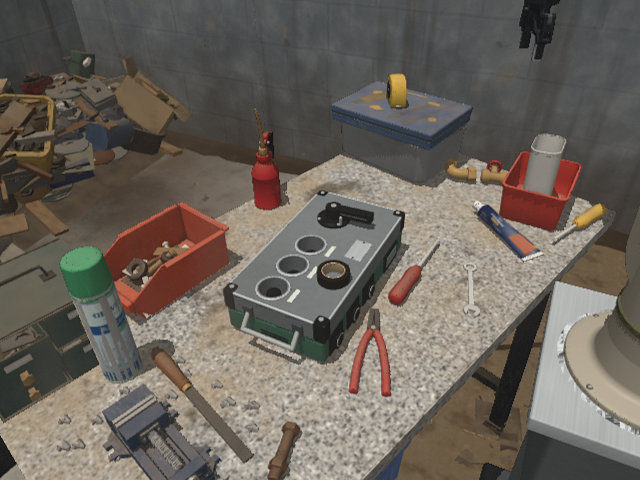

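View pics/top0.png

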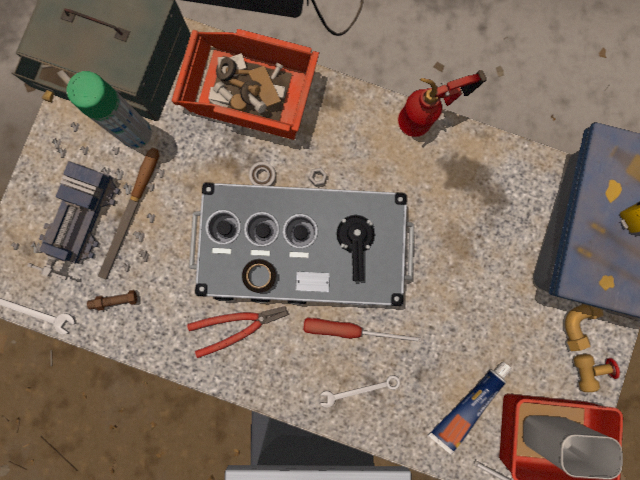

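The scene view shows the handle at (350,214) and wells at (310,244), (292,265) and (272,287). The top view shows the pivot near (356,232), the wells at (223,228), (261,229) and (299,231), and the handle end near (359,280). Next I'll enlarge both.

Run:
```python
import cv2,numpy as np
t=cv2.imread("pics/top0.png")[175:315,190:420]; s=cv2.imread("pics/scene0.png")[185:365,220:420]
cv2.imwrite("pics/c1.png",cv2.resize(t,None,fx=3.4,fy=3.4,interpolation=cv2.INTER_CUBIC))
cv2.imwrite("pics/c2.png",cv2.resize(s,None,fx=3.3,fy=3.3,interpolation=cv2.INTER_CUBIC))
```

```text
(no output)
```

View pics/c1.png

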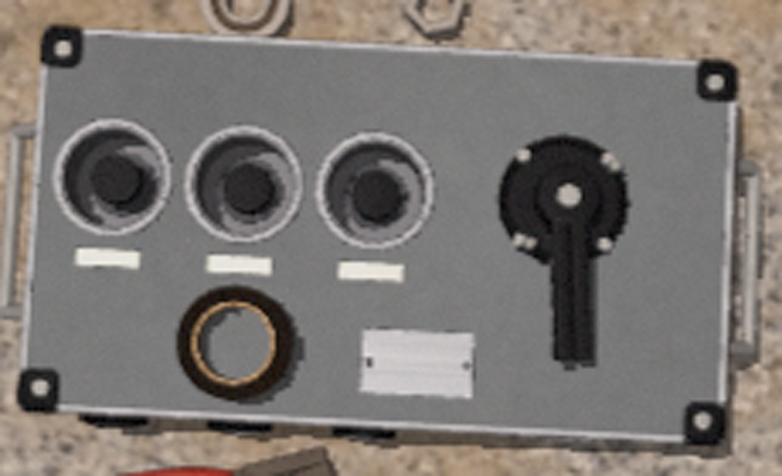

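View pics/c2.png

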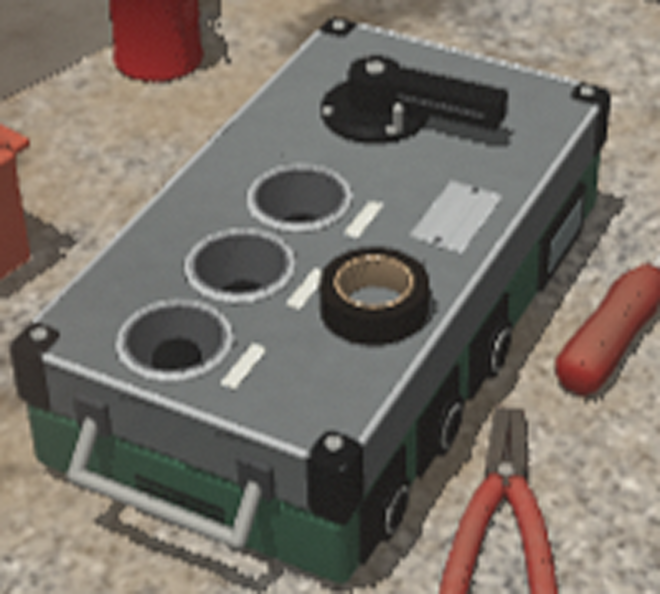

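The crops show the pivot at c1 (568,195) and c2 (375,67). The well rims are at c1 (113,179), (244,184), (375,190) and c2 (174,340), (239,265), (299,198). The leftmost well seems to show more of its button. I'll triangulate these and check which well it is by simulating the expected button positions.

Run:
```python
from h import *
import pickle
T,S=[pickle.load(open(n+".pkl","rb")) for n in("top","scene")]
def P(d): return cam(d)@np.c_[cv2.Rodrigues(d["rvec"])[0],d["tvec"]]
a=np.array([(568,195),(113,179),(244,184),(375,190),(62,48),(714,82),(39,388),(702,421)])/3.4+[190,175]
b=np.array([(375,67),(174,340),(239,265),(299,198),(38,335),(338,26),(333,442),(586,92)])/3.3+[220,185]
X=cv2.triangulatePoints(P(T),P(S),a.T,b.T);X=(X[:3]/X[3]).T
print(X.round(1))
# fit pose: plane points known in box frame
M=np.array([(20,-85),(20,128),(20,66),(20,4)])
W=X[:4,:2]; mc,wc=M.mean(0),W.mean(0)
U,_,V=np.linalg.svd((M-mc).T@(W-wc)); R=(U@V).T; t=wc-R@mc
print("yaw",np.degrees(np.arctan2(R[1,0],R[0,0])),"t",t,"res",(W-(M@R.T+t)).round(1).tolist())
def prj(d,p): return cv2.projectPoints(np.array([p],float),d["rvec"],d["tvec"],cam(d),None)[0].ravel()
for y in(128,66,4):
  for dep in(9,21):
    w=np.r_[R@[20,y]+t,93-dep]
    print(y,dep,((prj(T,w)-[190,175])*3.4).round(),((prj(S,w)-[220,185])*3.3).round())
```

```text
[[ 548.8  -54.3  119.5]
 [ 557.   158.7   89.5]
 [ 555.1   96.6   89.5]
 [ 552.7   34.4   89.1]
 [ 618.5  184.    90.6]
 [ 606.5 -126.8   89.8]
 [ 458.   190.1   91.9]
 [ 446.  -120.5   90. ]]
yaw -2.2273680774674105 t [532.33093093  31.38746999] res [[-0.2, -0.0], [-0.3, 0.2], [0.2, 0.0], [0.3, -0.2]]
128 9 [114. 178.] [176. 348.]
128 21 [118. 180.] [178. 366.]
66 9 [245. 185.] [241. 274.]
66 21 [247. 187.] [242. 291.]
4 9 [375. 191.] [300. 206.]
4 21 [375. 194.] [300. 224.]
```

Fit residuals are 0.3 mm or less. The box centre is (532.3, 31.4) with yaw −2.23°, and the lid is at about 90. The leftmost well (box y=+128) looks tripped. Next I'll turn, shut the fingers, travel over the box and confirm with the wrist camera.

Emit:
arm_command(series=[{"dz": -0.02, "wz": 0.165, "fingers": 1}, {"dz": -0.02, "wz": 0.165, "fingers": 1}, {"dz": -0.02, "wz": 0.164, "fingers": 1}, {"dx": 0.008, "dy": -0.03, "fingers": 1}, {"dx": 0.01, "dy": -0.04, "fingers": 1}], squeeze=20)

```text
$.series[0]: bad value
```

Emit:
arm_command(series=[{"dx": 0.012, "dy": -0.05}, {"dx": 0.012, "dy": -0.05}, {"dx": 0.012, "dy": -0.05}, {"dx": 0.012, "dy": -0.05}, {"dx": 0.012, "dy": -0.05}])

```text
$.series[0]: bad value
```

Emit:
arm_command(series=[{"dx": 0, "dy": 0, "dz": -0.02, "wx": 0, "wy": 0, "wz": 0.165, "fingers": 1}, {"dx": 0, "dy": 0, "dz": -0.02, "wx": 0, "wy": 0, "wz": 0.165, "fingers": 1}, {"dx": 0, "dy": 0, "dz": -0.02, "wx": 0, "wy": 0, "wz": 0.164, "fingers": 1}, {"dx": 0.008, "dy": -0.03, "dz": 0, "wx": 0, "wy": 0, "wz": 0, "fingers": 1}, {"dx": 0.01, "dy": -0.04, "dz": 0, "wx": 0, "wy": 0, "wz": 0, "fingers": 1}], squeeze=20)

```text
time_s: 0.72
tool_pos: [338.9, -581.7, 290.8]
eef_rot: [180.0, 0.0, -2.3]
contact_force: [1.0, 0.2, -1.3]
finger_gap: 0.1
grasp_force: 0.0
```

Emit:
arm_command(series=[{"dx": 0.014, "dy": -0.055, "dz": 0, "wx": 0, "wy": 0, "wz": 0, "fingers": 1}, {"dx": 0.014, "dy": -0.058, "dz": 0, "wx": 0, "wy": 0, "wz": 0, "fingers": 1}, {"dx": 0.014, "dy": -0.058, "dz": 0, "wx": 0, "wy": 0, "wz": 0, "fingers": 1}, {"dx": 0.014, "dy": -0.058, "dz": 0, "wx": 0, "wy": 0, "wz": 0, "fingers": 1}, {"dx": 0.014, "dy": -0.058, "dz": 0, "wx": 0, "wy": 0, "wz": 0, "fingers": 1}])

```text
time_s: 1.35
tool_pos: [420.6, -296.0, 291.2]
eef_rot: [-180.0, 0.0, -2.2]
contact_force: [1.6, 0.4, 0.1]
finger_gap: 0.1
grasp_force: 0.0
```

Emit:
arm_command(series=[{"dx": 0.014, "dy": -0.058, "dz": 0, "wx": 0, "wy": 0, "wz": 0, "fingers": 1}, {"dx": 0.014, "dy": -0.058, "dz": 0, "wx": 0, "wy": 0, "wz": 0, "fingers": 1}, {"dx": 0.014, "dy": -0.058, "dz": 0, "wx": 0, "wy": 0, "wz": 0, "fingers": 1}, {"dx": 0.014, "dy": -0.058, "dz": 0, "wx": 0, "wy": 0, "wz": 0, "fingers": 1}, {"dx": 0.014, "dy": -0.055, "dz": 0, "wx": 0, "wy": 0, "wz": 0, "fingers": 1}])

```text
time_s: 1.98
tool_pos: [501.7, -12.0, 291.2]
eef_rot: [180.0, 0.0, -2.2]
contact_force: [0.6, -0.1, 0.7]
finger_gap: -0.2
grasp_force: 0.0
```

Run:
```python
from h import *
s=state();d=get_image("wrist");cv2.imwrite("pics/w1.png",d["img"])
print(s["time_s"],s["tool_pos"],s["eef_rot"],s["q"]);print({k:v for k,v in d.items() if k!="img"})
```

```text
1.975 [501.69283108 -11.97607772 291.24838832] [ 1.79998245e+02  1.55435860e-03 -2.22877273e+00] [ -2.98793962  14.89416991  -2.67482628 116.19537955   0.91366121
  48.93134472 -98.40208625]
{'fov_y': 60.239001999236216, 'cx': 318.15758797644196, 'cy': 234.35085228183675, 'T_tool_cam': array([[ 5.06178040e-04, -9.44954909e-01, -3.27200189e-01,
         8.47721614e+01],
       [ 9.99999845e-01,  4.02583217e-04,  3.84336495e-04,
         9.55532436e-01],
       [-2.31455352e-04, -3.27200333e-01,  9.44954966e-01,
        -1.41119705e+02],
       [ 0.00000000e+00,  0.00000000e+00,  0.00000000e+00,
         1.00000000e+00]])}
```

View pics/w1.png

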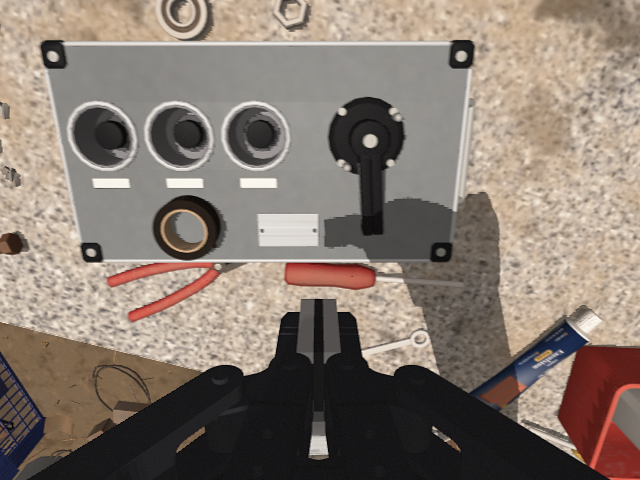

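Wrist view: pivot at (370,141), well rims at (102,136), (179,136) and (256,136), and buttons at about (111,134), (188,133) and (262,133). I'll compare these with the predictions for tripped and home.

```bash
cat >> h.py <<'E'
from scipy.spatial.transform import Rotation as Ro
def wcam(s,d):
    T=np.eye(4);T[:3,:3]=Ro.from_euler("xyz",s["eef_rot"],degrees=True).as_matrix();T[:3,3]=s["tool_pos"]
    return np.linalg.inv(T@d["T_tool_cam"])
def prj(C,K,p):
    v=K@(C[:3,:3]@np.array(p,float)+C[:3,3]);return v[:2]/v[2]
a=np.radians(-2.23);B=np.array([[np.cos(a),-np.sin(a)],[np.sin(a),np.cos(a)]]);t=np.array([532.3,31.4])
def box(x,y,z): return np.r_[B@[x,y]+t,z]
E
python3 - <<'E'
from h import *
s=state();d=get_image("wrist");C=wcam(s,d);K=cam(d)
for n,p in dict(pivot=(20,-85,120),grip=(-35,-85,120)).items(): print(n,prj(C,K,box(*p)).round(1))
for y in(128,66,4): print(y,"rim",prj(C,K,box(20,y,93)).round(1),"trip",prj(C,K,box(20,y,84)).round(1),"home",prj(C,K,box(20,y,72)).round(1))
im=d["img"][90:180,60:300]; cv2.imwrite("pics/w1c.png",cv2.resize(cv2.convertScaleAbs(im,alpha=2.2),None,fx=3.3,fy=3.3,interpolation=cv2.INTER_CUBIC))
E
```

```text
pivot [383.4 145.6]
grip [379.2 216.6]
128 rim [114.2 139.2] trip [119.3 138. ] home [125.7 136.5]
66 rim [191.1 139.8] trip [194.3 138.6] home [198.3 137.1]
4 rim [268.  140.5] trip [269.3 139.3] home [270.9 137.8]
```

View pics/w1c.png

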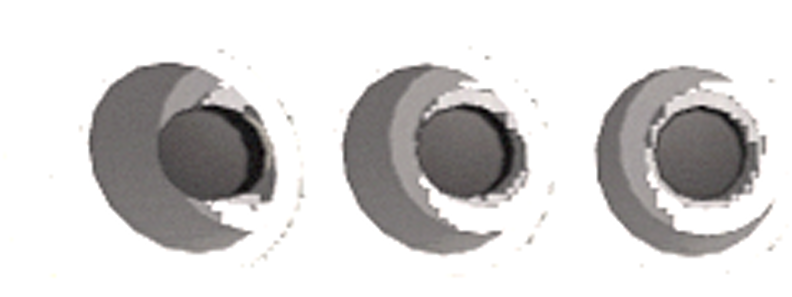

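Left well (box y=+128) confirmed tripped: its button is at 121.5 px with a bias of about +1.7 px, against 119.3 predicted tripped and 125.7 predicted home. The other two match home. Next I'll compute the push path in box and tool axes.

```bash
cat >> h.py <<'E'
def inbox(p): return np.r_[B.T@(np.array(p[:2])-t),p[2]]
E
python3 - <<'E'
from h import *
s=state();p=inbox(s["tool_pos"]);print(s["time_s"],p.round(1),s["eef_rot"].round(2),s["contact_force"].round(1))
pv=np.array([20,-85.])
W=[]
for th in np.radians([0,10,20,30,40,50,60,70,80,90]):
    c,q=np.cos(th),np.sin(th);u=np.array([-c,-q]);n=np.array([q,-c])
    W.append(pv+55*u-(8.5+14.5*c+11*q)*n)
W=np.array(W);print(W.round(1).tolist());print((np.diff(W,axis=0)*[1,-1]).round(1).tolist())
print("back mirrored centers"); V=[]
for th in np.radians([90,80,70,60,50,40,30,20,10,0]):
    c,q=np.cos(th),np.sin(th);u=np.array([-c,-q]);n=np.array([-q,c])
    V.append(pv+55*u-(8.5+14.5*c+11*q)*n)
V=np.array(V);print(V.round(1).tolist());print((np.diff(V,axis=0)*[1,-1]).round(1).tolist())
E
```

```text
2.075 [-27.9 -40.  291.1] [-1.7986e+02 -3.0000e-02 -1.7500e+00] [ 0.1  0.4 -0.2]
[[-35.0, -62.0], [-38.5, -70.2], [-40.5, -79.5], [-40.9, -89.5], [-39.3, -99.9], [-35.5, -110.3], [-29.4, -120.0], [-21.2, -128.5], [-11.1, -135.4], [0.5, -140.0]]
[[-3.5, 8.2], [-2.1, 9.2], [-0.4, 10.0], [1.6, 10.4], [3.8, 10.3], [6.1, 9.7], [8.2, 8.6], [10.1, 6.8], [11.6, 4.6]]
back mirrored centers
[[39.5, -140.0], [32.0, -143.0], [23.5, -144.8], [14.4, -145.3], [4.8, -144.0], [-5.0, -140.8], [-14.4, -135.5], [-22.8, -128.1], [-29.9, -118.9], [-35.0, -108.0]]
[[-7.5, 3.0], [-8.4, 1.9], [-9.2, 0.4], [-9.6, -1.3], [-9.7, -3.2], [-9.4, -5.3], [-8.5, -7.4], [-7.0, -9.3], [-5.1, -10.9]]
```

Emit:
arm_command(series=[{"dx": -0.007, "dy": 0.012, "dz": 0.04, "wx": 0, "wy": 0, "wz": 0, "fingers": 1}, {"dx": 0, "dy": 0, "dz": 0.05, "wx": 0, "wy": 0, "wz": 0, "fingers": 1}, {"dx": 0, "dy": 0, "dz": 0.05, "wx": 0, "wy": 0, "wz": 0, "fingers": 1}, {"dx": 0, "dy": 0, "dz": 0.046, "wx": 0, "wy": 0, "wz": 0, "fingers": 1}, {"dx": 0, "dy": 0, "dz": 0, "wx": 0, "wy": 0, "wz": 0, "fingers": 1}])

```text
time_s: 2.7
tool_pos: [492.1, -26.1, 102.8]
eef_rot: [180.0, 0.4, -2.2]
contact_force: [-0.8, 0.2, 1.2]
finger_gap: 0.2
grasp_force: 0.0
```

Run:
```python
from h import *
s=state();p=inbox(s["tool_pos"]);print(s["time_s"],p.round(1),s["eef_rot"].round(2),s["contact_force"].round(1))
```

```text
2.7 [-38.  -59.  102.8] [179.96   0.38  -2.24] [-0.8  0.2  1.2]
```

Emit:
arm_command(series=[{"dx": 0, "dy": 0, "dz": 0, "wx": 0, "wy": 0, "wz": 0, "fingers": 1}, {"dx": 0, "dy": 0, "dz": 0, "wx": 0, "wy": 0, "wz": 0, "fingers": 1}])

```text
time_s: 2.95
tool_pos: [495.1, -25.9, 107.1]
eef_rot: [-180.0, -0.2, -2.3]
contact_force: [0.8, 0.3, 0.4]
finger_gap: 0.0
grasp_force: 0.0
```

Run:
```python
from h import *
s=state();p=inbox(s["tool_pos"]);print(s["time_s"],p.round(1),s["eef_rot"].round(2),s["contact_force"].round(1))
```

```text
2.95 [-35.  -58.7 107.1] [-1.7999e+02 -1.7000e-01 -2.2600e+00] [0.8 0.3 0.4]
```

Emit:
arm_command(series=[{"dx": -0.0035, "dy": 0.0115, "dz": 0.001, "wx": 0, "wy": 0, "wz": 0, "fingers": 1}, {"dx": -0.002, "dy": 0.009, "dz": 0, "wx": 0, "wy": 0, "wz": 0, "fingers": 1}, {"dx": -0.0005, "dy": 0.01, "dz": 0, "wx": 0, "wy": 0, "wz": 0, "fingers": 1}, {"dx": 0.0015, "dy": 0.0105, "dz": 0, "wx": 0, "wy": 0, "wz": 0, "fingers": 1}, {"dx": 0.004, "dy": 0.0105, "dz": 0, "wx": 0, "wy": 0, "wz": 0, "fingers": 1}])

```text
time_s: 3.58
tool_pos: [491.2, -77.9, 104.1]
eef_rot: [-180.0, 0.1, -2.3]
contact_force: [0.5, 3.7, -0.6]
finger_gap: 0.1
grasp_force: 1.3
```

Run:
```python
from h import *
s=state();p=inbox(s["tool_pos"]);print(s["time_s"],p.round(1),s["eef_rot"].round(2),s["contact_force"].round(1))
```

```text
3.575 [ -36.8 -110.9  104.1] [-1.80e+02  6.00e-02 -2.26e+00] [ 0.5  3.7 -0.6]
```

Tracking is good and the contact force is as expected (about 3.7 N). I'll continue the arc and overshoot slightly into the stop.

Emit:
arm_command(series=[{"dx": 0.006, "dy": 0.0095, "dz": 0, "wx": 0, "wy": 0, "wz": 0, "fingers": 1}, {"dx": 0.008, "dy": 0.0085, "dz": 0, "wx": 0, "wy": 0, "wz": 0, "fingers": 1}, {"dx": 0.01, "dy": 0.007, "dz": 0, "wx": 0, "wy": 0, "wz": 0, "fingers": 1}, {"dx": 0.0105, "dy": 0.0035, "dz": 0, "wx": 0, "wy": 0, "wz": 0, "fingers": 1}, {"dx": 0.003, "dy": 0, "dz": 0, "wx": 0, "wy": 0, "wz": 0, "fingers": 1}])

```text
time_s: 4.2
tool_pos: [528.2, -108.1, 104.0]
eef_rot: [180.0, 0.0, -2.3]
contact_force: [-5.5, -2.7, 1.3]
finger_gap: -0.3
grasp_force: 3.2
```

Run:
```python
from h import *
s=state();p=inbox(s["tool_pos"]);print(s["time_s"],p.round(1),s["eef_rot"].round(2),s["contact_force"].round(1))
```

```text
4.2 [   1.4 -139.6  104. ] [ 1.7995e+02  4.0000e-02 -2.3000e+00] [-5.5 -2.7  1.3]
```

Now I'll push in 2 mm steps until the stop force rises.

Emit:
arm_command(series=[{"dx": 0.002, "dy": 0, "dz": 0, "wx": 0, "wy": 0, "wz": 0, "fingers": 1}, {"dx": 0, "dy": 0, "dz": 0, "wx": 0, "wy": 0, "wz": 0, "fingers": 1}])

```text
time_s: 4.45
tool_pos: [528.2, -108.1, 104.0]
eef_rot: [179.9, 0.2, -2.3]
contact_force: [-6.4, -3.4, 1.8]
finger_gap: -0.1
grasp_force: 2.9
```

Emit:
arm_command(series=[{"dx": 0.002, "dy": 0, "dz": 0, "wx": 0, "wy": 0, "wz": 0, "fingers": 1}, {"dx": 0, "dy": 0, "dz": 0, "wx": 0, "wy": 0, "wz": 0, "fingers": 1}])

```text
time_s: 4.7
tool_pos: [528.3, -108.2, 104.0]
eef_rot: [179.9, 0.4, -2.3]
contact_force: [-10.6, -2.4, 6.2]
finger_gap: -0.2
grasp_force: 5.5
```

The tool stays put while the force rises to 10.6 N, so this is the hard stop. I'll push once more, back off, rise and check with the camera.

Emit:
arm_command(series=[{"dx": 0.002, "dy": 0, "dz": 0, "wx": 0, "wy": 0, "wz": 0, "fingers": 1}, {"dx": 0, "dy": 0, "dz": 0, "wx": 0, "wy": 0, "wz": 0, "fingers": 1}])

```text
time_s: 4.95
tool_pos: [528.4, -108.2, 103.9]
eef_rot: [179.9, 0.6, -2.3]
contact_force: [-15.7, -1.3, 11.3]
finger_gap: -0.0
grasp_force: 8.1
```

Emit:
arm_command(series=[{"dx": -0.02, "dy": 0, "dz": 0, "wx": 0, "wy": 0, "wz": 0, "fingers": 1}, {"dx": -0.005, "dy": 0, "dz": -0.03, "wx": 0, "wy": 0, "wz": 0, "fingers": 1}, {"dx": 0, "dy": 0, "dz": -0.05, "wx": 0, "wy": 0, "wz": 0, "fingers": 1}, {"dx": 0, "dy": -0.02, "dz": -0.05, "wx": 0, "wy": 0, "wz": 0, "fingers": 1}, {"dx": 0, "dy": -0.06, "dz": -0.03, "wx": 0, "wy": 0, "wz": 0, "fingers": 1}])

```text
time_s: 5.58
tool_pos: [513.5, -32.2, 265.3]
eef_rot: [179.9, -0.3, -2.6]
contact_force: [0.4, 0.8, -0.8]
finger_gap: 0.1
grasp_force: 0.0
```

Emit:
arm_command(series=[{"dx": 0, "dy": -0.05, "dz": 0, "wx": 0, "wy": 0, "wz": 0, "fingers": 1}, {"dx": 0, "dy": -0.02, "dz": 0, "wx": 0, "wy": 0, "wz": 0, "fingers": 1}, {"dx": 0, "dy": 0, "dz": 0, "wx": 0, "wy": 0, "wz": 0, "fingers": 1}, {"dx": 0, "dy": 0, "dz": 0, "wx": 0, "wy": 0, "wz": 0, "fingers": 1}, {"dx": 0, "dy": 0, "dz": 0, "wx": 0, "wy": 0, "wz": 0, "fingers": 1}])

```text
time_s: 6.2
tool_pos: [514.8, 38.1, 262.2]
eef_rot: [180.0, -0.0, -2.4]
contact_force: [-0.0, -1.5, 0.4]
finger_gap: 0.0
grasp_force: 0.0
```

Run:
```python
from h import *
s=state();d=get_image("wrist");C=wcam(s,d);K=cam(d);p=inbox(s["tool_pos"]);print(s["time_s"],p.round(1),s["eef_rot"].round(2),s["contact_force"].round(1))
cv2.imwrite("pics/w2.png",d["img"])
for n,q in dict(pivot=(20,-85,120),end=(20,-160,120),rim=(20,128,93),rim2=(20,66,93)).items(): print(n,prj(C,K,box(*q)).round(1))
```

```text
6.2 [-17.8   6.  262.2] [179.97  -0.    -2.36] [-0.  -1.5  0.4]
pivot [449.4 163.5]
end [559.  163.3]
rim [153.  158.1]
rim2 [236.1 157.9]
```

View pics/w2.png

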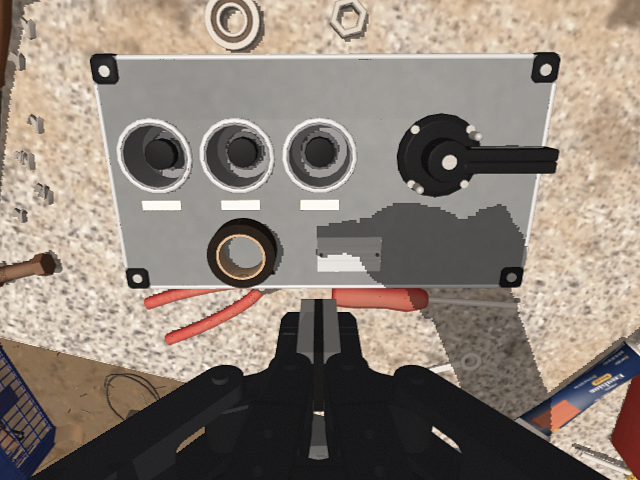

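The handle runs from (449,162) to (557,160), along the box's −y axis, so it is fully off. The rims match the prediction to about 2 px. Now to the left well.

Emit:
arm_command(series=[{"dx": 0.015, "dy": -0.05, "dz": 0.02, "wx": 0, "wy": 0, "wz": 0, "fingers": 1}, {"dx": 0.0185, "dy": -0.05, "dz": 0.03, "wx": 0, "wy": 0, "wz": 0, "fingers": 1}, {"dx": 0.005, "dy": -0.022, "dz": 0.05, "wx": 0, "wy": 0, "wz": 0, "fingers": 1}, {"dx": 0, "dy": 0, "dz": 0.045, "wx": 0, "wy": 0, "wz": 0, "fingers": 1}, {"dx": 0, "dy": 0, "dz": 0, "wx": 0, "wy": 0, "wz": 0, "fingers": 1}])

```text
time_s: 6.88
tool_pos: [556.1, 158.7, 114.4]
eef_rot: [179.8, 0.3, -2.3]
contact_force: [-0.5, 1.0, 0.1]
finger_gap: 0.0
grasp_force: 0.0
```

Emit:
arm_command(series=[{"dx": 0, "dy": 0, "dz": 0, "wx": 0, "wy": 0, "wz": 0, "fingers": 1}, {"dx": 0, "dy": 0, "dz": 0, "wx": 0, "wy": 0, "wz": 0, "fingers": 1}, {"dx": 0, "dy": 0, "dz": 0, "wx": 0, "wy": 0, "wz": 0, "fingers": 1}])

```text
time_s: 7.25
tool_pos: [558.7, 159.7, 118.8]
eef_rot: [-179.9, -0.1, -2.3]
contact_force: [-0.5, -0.6, 0.7]
finger_gap: -0.0
grasp_force: 0.0
```

Run:
```python
from h import *
s=state();p=inbox(s["tool_pos"]);print(s["time_s"],p.round(1),s["eef_rot"].round(2),s["contact_force"].round(1))
```

```text
7.25 [ 21.4 129.2 118.8] [-1.7995e+02 -1.4000e-01 -2.2900e+00] [-0.5 -0.6  0.7]
```

Emit:
arm_command(series=[{"dx": -0.001, "dy": 0.0015, "dz": 0.012, "wx": 0, "wy": 0, "wz": 0, "fingers": 1}, {"dx": 0, "dy": 0, "dz": 0.01, "wx": 0, "wy": 0, "wz": 0, "fingers": 1}, {"dx": 0, "dy": 0, "dz": 0.006, "wx": 0, "wy": 0, "wz": 0, "fingers": 1}, {"dx": 0, "dy": 0, "dz": 0, "wx": 0, "wy": 0, "wz": 0, "fingers": 1}])

```text
time_s: 7.75
tool_pos: [556.5, 158.3, 88.3]
eef_rot: [180.0, 0.1, -2.2]
contact_force: [-0.2, -0.1, 0.8]
finger_gap: -0.2
grasp_force: 0.0
```

Emit:
arm_command(series=[{"dx": 0, "dy": 0, "dz": 0.004, "wx": 0, "wy": 0, "wz": 0, "fingers": 1}, {"dx": 0, "dy": 0, "dz": 0.004, "wx": 0, "wy": 0, "wz": 0, "fingers": 1}, {"dx": 0, "dy": 0, "dz": 0.004, "wx": 0, "wy": 0, "wz": 0, "fingers": 1}, {"dx": 0, "dy": 0, "dz": 0, "wx": 0, "wy": 0, "wz": 0, "fingers": 1}])

```text
time_s: 8.25
tool_pos: [556.8, 158.4, 77.0]
eef_rot: [180.0, 0.0, -2.2]
contact_force: [1.3, 0.2, -0.2]
finger_gap: 0.1
grasp_force: 0.0
```

There is no force at z=77, although contact was expected near 84. Before going deeper I'll back out and look, comparing with the earlier view.

Emit:
arm_command(series=[{"dx": 0, "dy": 0, "dz": -0.02, "wx": 0, "wy": 0, "wz": 0, "fingers": 1}, {"dx": 0, "dy": 0, "dz": -0.045, "wx": 0, "wy": 0, "wz": 0, "fingers": 1}, {"dx": -0.005, "dy": 0.022, "dz": -0.05, "wx": 0, "wy": 0, "wz": 0, "fingers": 1}, {"dx": -0.018, "dy": 0.05, "dz": -0.04, "wx": 0, "wy": 0, "wz": 0, "fingers": 1}, {"dx": -0.015, "dy": 0.05, "dz": -0.03, "wx": 0, "wy": 0, "wz": 0, "fingers": 1}])

```text
time_s: 8.88
tool_pos: [514.9, 40.0, 261.3]
eef_rot: [-180.0, -0.1, -2.2]
contact_force: [1.2, 0.1, -0.1]
finger_gap: -0.2
grasp_force: 0.0
```

Emit:
arm_command(series=[{"dx": 0, "dy": 0, "dz": 0, "wx": 0, "wy": 0, "wz": 0, "fingers": 1}, {"dx": 0, "dy": 0, "dz": 0, "wx": 0, "wy": 0, "wz": 0, "fingers": 1}, {"dx": 0, "dy": 0, "dz": 0, "wx": 0, "wy": 0, "wz": 0, "fingers": 1}, {"dx": 0, "dy": 0, "dz": 0, "wx": 0, "wy": 0, "wz": 0, "fingers": 1}])

```text
time_s: 9.38
tool_pos: [515.3, 42.0, 258.9]
eef_rot: [-180.0, 0.1, -2.1]
contact_force: [0.2, 0.1, -0.5]
finger_gap: -0.1
grasp_force: 0.0
```

Run:
```python
from h import *
s=state();d=get_image("wrist");C=wcam(s,d);K=cam(d);p=inbox(s["tool_pos"]);print(s["time_s"],p.round(1),s["eef_rot"].round(2))
cv2.imwrite("pics/w3.png",d["img"])
for y in(128,66,4): print(y,"rim",prj(C,K,box(20,y,93)).round(1),"trip",prj(C,K,box(20,y,84)).round(1),"home",prj(C,K,box(20,y,72)).round(1))
w2=cv2.imread("pics/w2.png")
c=[cv2.resize(cv2.convertScaleAbs(i[110:205,105:365],alpha=2),None,fx=3,fy=3,interpolation=cv2.INTER_CUBIC) for i in(w2,d["img"])]
cv2.imwrite("pics/cmp.png",np.vstack(c))
```

```text
9.375 [-17.4   9.9 258.9] [-1.80e+02  8.00e-02 -2.14e+00]
128 rim [156.9 158.3] trip [161.3 156.4] home [166.7 154.1]
66 rim [240.9 158.5] trip [243.  156.6] home [245.6 154.3]
4 rim [324.9 158.6] trip [324.7 156.8] home [324.5 154.5]
```

View pics/cmp.png

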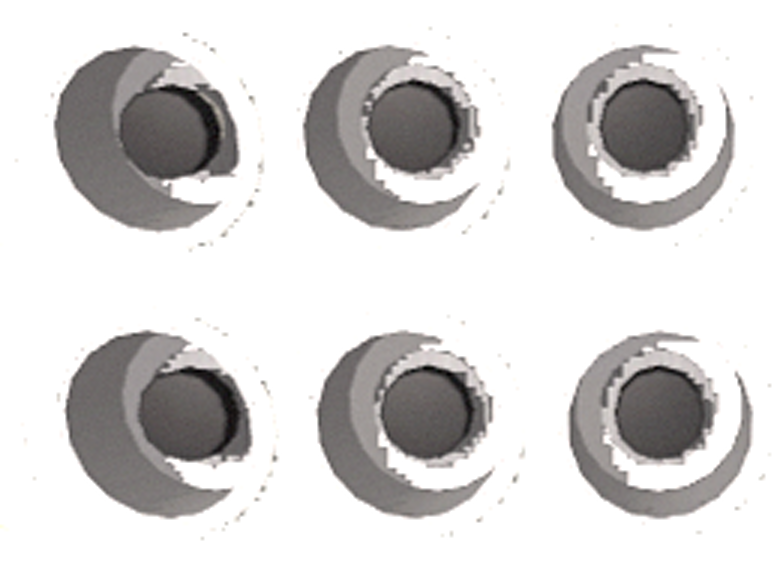

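The left button has moved: its offset from the rim grew by about 2.3 px of the 5.4 px full travel, so it is about half pressed. That confirms the right button. I'll go back and press until the stop.

Emit:
arm_command(series=[{"dx": 0.015, "dy": -0.05, "dz": 0.03, "wx": 0, "wy": 0, "wz": 0, "fingers": 1}, {"dx": 0.018, "dy": -0.05, "dz": 0.04, "wx": 0, "wy": 0, "wz": 0, "fingers": 1}, {"dx": 0.0045, "dy": -0.018, "dz": 0.045, "wx": 0, "wy": 0, "wz": 0, "fingers": 1}, {"dx": 0, "dy": 0, "dz": 0.028, "wx": 0, "wy": 0, "wz": 0, "fingers": 1}, {"dx": 0, "dy": 0, "dz": 0, "wx": 0, "wy": 0, "wz": 0, "fingers": 1}])

```text
time_s: 10.05
tool_pos: [554.7, 154.7, 116.8]
eef_rot: [179.9, 0.3, -2.2]
contact_force: [-0.4, -0.1, 0.7]
finger_gap: -0.0
grasp_force: 0.0
```

Emit:
arm_command(series=[{"dx": 0, "dy": 0, "dz": 0, "wx": 0, "wy": 0, "wz": 0, "fingers": 1}, {"dx": 0, "dy": 0, "dz": 0, "wx": 0, "wy": 0, "wz": 0, "fingers": 1}, {"dx": 0, "dy": 0, "dz": 0, "wx": 0, "wy": 0, "wz": 0, "fingers": 1}])

```text
time_s: 10.42
tool_pos: [556.8, 154.3, 120.4]
eef_rot: [-180.0, -0.1, -2.3]
contact_force: [-0.0, -0.6, 0.7]
finger_gap: 0.0
grasp_force: 0.0
```

Run:
```python
from h import *
s=state();p=inbox(s["tool_pos"]);print(s["time_s"],p.round(1),s["eef_rot"].round(2),s["contact_force"].round(1))
```

```text
10.425 [ 19.7 123.8 120.4] [-1.7997e+02 -1.0000e-01 -2.2700e+00] [-0.  -0.6  0.7]
```

Emit:
arm_command(series=[{"dx": 0.0005, "dy": -0.004, "dz": 0.005, "wx": 0, "wy": 0, "wz": 0, "fingers": 1}, {"dx": 0, "dy": 0, "dz": 0.012, "wx": 0, "wy": 0, "wz": 0, "fingers": 1}, {"dx": 0, "dy": 0, "dz": 0.012, "wx": 0, "wy": 0, "wz": 0, "fingers": 1}, {"dx": 0, "dy": 0, "dz": 0.01, "wx": 0, "wy": 0, "wz": 0, "fingers": 1}, {"dx": 0, "dy": 0, "dz": 0.004, "wx": 0, "wy": 0, "wz": 0, "fingers": 1}])

```text
time_s: 11.05
tool_pos: [556.2, 158.2, 75.2]
eef_rot: [180.0, 0.1, -2.2]
contact_force: [-2.1, -0.9, 4.9]
finger_gap: -0.1
grasp_force: 2.4
```

Emit:
arm_command(series=[{"dx": 0, "dy": 0, "dz": 0.003, "wx": 0, "wy": 0, "wz": 0, "fingers": 1}, {"dx": 0, "dy": 0, "dz": 0.002, "wx": 0, "wy": 0, "wz": 0, "fingers": 1}, {"dx": 0, "dy": 0, "dz": 0, "wx": 0, "wy": 0, "wz": 0, "fingers": 1}])

```text
time_s: 11.42
tool_pos: [556.3, 158.2, 72.1]
eef_rot: [180.0, 0.0, -2.2]
contact_force: [-4.7, -0.7, 12.4]
finger_gap: 0.1
grasp_force: 6.0
```

Emit:
arm_command(series=[{"dx": 0, "dy": 0, "dz": 0.002, "wx": 0, "wy": 0, "wz": 0, "fingers": 1}, {"dx": 0, "dy": 0, "dz": 0, "wx": 0, "wy": 0, "wz": 0, "fingers": 1}])

```text
time_s: 11.68
tool_pos: [556.4, 158.2, 71.8]
eef_rot: [180.0, -0.0, -2.2]
contact_force: [-9.5, -2.6, 33.2]
finger_gap: 0.4
grasp_force: 16.8
```

The button is at its stop: z≈72, force rising to 33 N with no travel. I'll retreat and move to the far side of the handle.

Emit:
arm_command(series=[{"dx": 0, "dy": 0, "dz": -0.02, "wx": 0, "wy": 0, "wz": 0, "fingers": 1}, {"dx": 0, "dy": 0, "dz": -0.05, "wx": 0, "wy": 0, "wz": 0, "fingers": 1}, {"dx": 0, "dy": 0.01, "dz": -0.05, "wx": 0, "wy": 0, "wz": 0, "fingers": 1}, {"dx": 0, "dy": 0.05, "dz": -0.02, "wx": 0, "wy": 0, "wz": 0, "fingers": 1}, {"dx": 0, "dy": 0.055, "dz": 0, "wx": 0, "wy": 0, "wz": 0, "fingers": 1}])

```text
time_s: 12.3
tool_pos: [553.8, 43.1, 211.5]
eef_rot: [-179.9, -0.3, -2.1]
contact_force: [0.6, -0.5, 0.4]
finger_gap: 0.2
grasp_force: 0.0
```

Emit:
arm_command(series=[{"dx": 0.015, "dy": 0.055, "dz": 0, "wx": 0, "wy": 0, "wz": 0, "fingers": 1}, {"dx": 0.02, "dy": 0.055, "dz": 0, "wx": 0, "wy": 0, "wz": 0, "fingers": 1}, {"dx": 0, "dy": 0.04, "dz": 0, "wx": 0, "wy": 0, "wz": 0, "fingers": 1}, {"dx": 0, "dy": 0, "dz": 0, "wx": 0, "wy": 0, "wz": 0, "fingers": 1}, {"dx": 0, "dy": 0, "dz": 0, "wx": 0, "wy": 0, "wz": 0, "fingers": 1}])

```text
time_s: 12.92
tool_pos: [581.6, -107.2, 209.3]
eef_rot: [-180.0, -0.0, -2.2]
contact_force: [1.0, -0.5, -0.8]
finger_gap: 0.2
grasp_force: 0.0
```

Run:
```python
from h import *
s=state();p=inbox(s["tool_pos"]);print(s["time_s"],p.round(1),s["eef_rot"].round(2),s["contact_force"].round(1))
```

```text
12.925 [  54.7 -136.5  209.3] [-1.7997e+02 -3.0000e-02 -2.2400e+00] [ 1.  -0.5 -0.8]
```

Emit:
arm_command(series=[{"dx": 0, "dy": 0.002, "dz": 0.04, "wx": 0, "wy": 0, "wz": 0, "fingers": 1}, {"dx": 0, "dy": 0, "dz": 0.04, "wx": 0, "wy": 0, "wz": 0, "fingers": 1}, {"dx": 0, "dy": 0, "dz": 0.023, "wx": 0, "wy": 0, "wz": 0, "fingers": 1}, {"dx": 0, "dy": 0, "dz": 0, "wx": 0, "wy": 0, "wz": 0, "fingers": 1}, {"dx": 0, "dy": 0, "dz": 0, "wx": 0, "wy": 0, "wz": 0, "fingers": 1}])

```text
time_s: 13.55
tool_pos: [582.1, -108.7, 107.1]
eef_rot: [-180.0, -0.1, -2.2]
contact_force: [-0.4, -0.2, 0.2]
finger_gap: 0.1
grasp_force: 0.0
```

Run:
```python
from h import *
s=state();p=inbox(s["tool_pos"]);print(s["time_s"],p.round(1),s["eef_rot"].round(2),s["contact_force"].round(1))
```

```text
13.55 [  55.2 -138.1  107.1] [-1.7999e+02 -7.0000e-02 -2.1600e+00] [-0.4 -0.2  0.2]
```

Emit:
arm_command(series=[{"dx": -0.0155, "dy": 0.002, "dz": 0.002, "wx": 0, "wy": 0, "wz": 0, "fingers": 1}, {"dx": -0.0075, "dy": 0.003, "dz": 0, "wx": 0, "wy": 0, "wz": 0, "fingers": 1}, {"dx": -0.0085, "dy": 0.002, "dz": 0, "wx": 0, "wy": 0, "wz": 0, "fingers": 1}, {"dx": -0.009, "dy": 0.0005, "dz": 0, "wx": 0, "wy": 0, "wz": 0, "fingers": 1}, {"dx": -0.0095, "dy": -0.0015, "dz": 0, "wx": 0, "wy": 0, "wz": 0, "fingers": 1}])

```text
time_s: 14.18
tool_pos: [530.9, -114.2, 104.4]
eef_rot: [180.0, -0.0, -2.3]
contact_force: [3.8, -0.3, 0.5]
finger_gap: 0.1
grasp_force: 1.6
```

Run:
```python
from h import *
s=state();p=inbox(s["tool_pos"]);print(s["time_s"],p.round(1),s["eef_rot"].round(2),s["contact_force"].round(1))
```

```text
14.175 [   4.3 -145.5  104.4] [ 1.7999e+02 -4.0000e-02 -2.2800e+00] [ 3.8 -0.3  0.5]
```

Emit:
arm_command(series=[{"dx": -0.0095, "dy": -0.004, "dz": 0, "wx": 0, "wy": 0, "wz": 0, "fingers": 1}, {"dx": -0.0095, "dy": -0.0055, "dz": 0, "wx": 0, "wy": 0, "wz": 0, "fingers": 1}, {"dx": -0.0085, "dy": -0.0075, "dz": 0, "wx": 0, "wy": 0, "wz": 0, "fingers": 1}, {"dx": -0.007, "dy": -0.0095, "dz": 0, "wx": 0, "wy": 0, "wz": 0, "fingers": 1}, {"dx": -0.005, "dy": -0.011, "dz": 0, "wx": 0, "wy": 0, "wz": 0, "fingers": 1}])

```text
time_s: 14.8
tool_pos: [492.4, -74.3, 104.2]
eef_rot: [180.0, 0.0, -2.3]
contact_force: [2.1, -2.4, -0.1]
finger_gap: 0.1
grasp_force: 1.4
```

Emit:
arm_command(series=[{"dx": 0, "dy": -0.003, "dz": 0, "wx": 0, "wy": 0, "wz": 0, "fingers": 1}, {"dx": 0, "dy": 0, "dz": 0, "wx": 0, "wy": 0, "wz": 0, "fingers": 1}])

```text
time_s: 15.05
tool_pos: [491.9, -72.8, 104.1]
eef_rot: [179.9, 0.1, -2.3]
contact_force: [-0.0, -8.2, 2.6]
finger_gap: 0.1
grasp_force: 3.9
```

Run:
```python
from h import *
s=state();p=inbox(s["tool_pos"]);print(s["time_s"],p.round(1),s["eef_rot"].round(2),s["contact_force"].round(1))
```

```text
15.05 [ -36.3 -105.7  104.1] [ 1.799e+02  1.500e-01 -2.290e+00] [-0.  -8.2  2.6]
```

Emit:
arm_command(series=[{"dx": 0, "dy": -0.003, "dz": 0, "wx": 0, "wy": 0, "wz": 0, "fingers": 1}, {"dx": 0, "dy": -0.001, "dz": 0, "wx": 0, "wy": 0, "wz": 0, "fingers": 1}, {"dx": 0, "dy": 0, "dz": 0, "wx": 0, "wy": 0, "wz": 0, "fingers": 1}])

```text
time_s: 15.42
tool_pos: [491.8, -72.2, 104.1]
eef_rot: [179.7, 0.2, -2.5]
contact_force: [-0.1, -21.0, 2.0]
finger_gap: -0.2
grasp_force: 10.4
```

Emit:
arm_command(series=[{"dx": 0, "dy": -0.002, "dz": 0, "wx": 0, "wy": 0, "wz": 0, "fingers": 1}, {"dx": 0, "dy": 0, "dz": 0, "wx": 0, "wy": 0, "wz": 0, "fingers": 1}])

```text
time_s: 15.68
tool_pos: [491.8, -71.8, 104.1]
eef_rot: [179.6, 0.2, -2.6]
contact_force: [-0.4, -26.5, 2.3]
finger_gap: 0.0
grasp_force: 13.7
```

At the on stop (26 N, no travel). I'll back off, rise and verify.

Emit:
arm_command(series=[{"dx": 0, "dy": 0.025, "dz": 0, "wx": 0, "wy": 0, "wz": 0, "fingers": 1}, {"dx": 0, "dy": 0.005, "dz": -0.03, "wx": 0, "wy": 0, "wz": 0, "fingers": 1}, {"dx": 0, "dy": 0, "dz": -0.05, "wx": 0, "wy": 0, "wz": 0, "fingers": 1}, {"dx": 0, "dy": 0, "dz": -0.05, "wx": 0, "wy": 0, "wz": 0, "fingers": 1}, {"dx": 0, "dy": -0.05, "dz": -0.03, "wx": 0, "wy": 0, "wz": 0, "fingers": 1}])

```text
time_s: 16.3
tool_pos: [493.7, -47.6, 266.1]
eef_rot: [179.9, -0.0, -2.6]
contact_force: [1.0, 0.6, -0.3]
finger_gap: -0.2
grasp_force: 0.0
```

Emit:
arm_command(series=[{"dx": 0.01, "dy": -0.06, "dz": 0, "wx": 0, "wy": 0, "wz": 0, "fingers": 1}, {"dx": 0.01, "dy": -0.04, "dz": 0, "wx": 0, "wy": 0, "wz": 0, "fingers": 1}, {"dx": 0, "dy": 0, "dz": 0, "wx": 0, "wy": 0, "wz": 0, "fingers": 1}, {"dx": 0, "dy": 0, "dz": 0, "wx": 0, "wy": 0, "wz": 0, "fingers": 1}, {"dx": 0, "dy": 0, "dz": 0, "wx": 0, "wy": 0, "wz": 0, "fingers": 1}])

```text
time_s: 16.92
tool_pos: [517.5, 52.1, 263.9]
eef_rot: [180.0, 0.1, -2.3]
contact_force: [1.2, 0.0, -0.7]
finger_gap: -0.2
grasp_force: 0.0
```

Run:
```python
from h import *
s=state();d=get_image("wrist");C=wcam(s,d);K=cam(d);p=inbox(s["tool_pos"]);print(s["time_s"],p.round(1),s["eef_rot"].round(2),s["contact_force"].round(1))
for n,q in dict(pivot=(20,-85,120),end=(-55,-85,120)).items(): print(n,prj(C,K,box(*q)).round(1))
for y in(128,66,4): print(y,"rim",prj(C,K,box(20,y,93)).round(1),"trip",prj(C,K,box(20,y,84)).round(1),"home",prj(C,K,box(20,y,72)).round(1))
cv2.imwrite("pics/w4.png",cv2.resize(cv2.convertScaleAbs(d["img"][40:300,100:500],alpha=1.8),None,fx=2,fy=2))
```

```text
16.925 [-15.6  20.1 263.9] [ 1.7996e+02  7.0000e-02 -2.3400e+00] [ 1.2  0.  -0.7]
pivot [468.7 166.1]
end [456.9 266. ]
128 rim [172.9 160.3] trip [176.7 158.5] home [181.6 156.1]
66 rim [255.4 160.2] trip [257.1 158.3] home [259.2 156. ]
4 rim [337.9 160.1] trip [337.4 158.2] home [336.7 155.9]
```

View pics/w4.png

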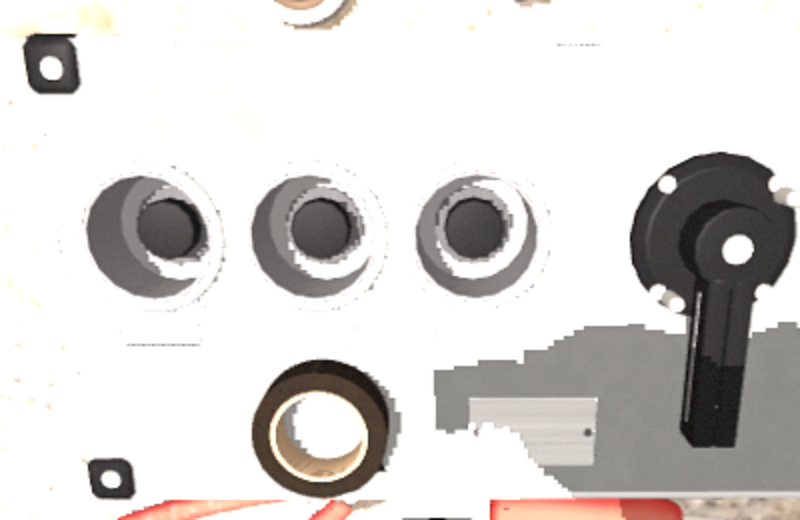

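The buttons are evenly spaced at crop (168,230), (321,230) and (473,230), so all three are home. The handle ends at (458,263) px against (457,266) predicted, so it is on. Handing in.

```bash
python3 -c "
from rig import *
print(finish_job())"
```

```text
the job is handed in; nothing more can be done
None
```

I turned the isolator fully off, pressed the left well's tripped button home in two presses, turned the isolator fully back on, and handed the job in at about 17 s of the 56 s allowed; no verdict came back.

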